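# Undo the left-hand nut of the vegetable cutter

### The arm

A 6-joint arm with a two-finger parallel gripper is mounted at the origin on the work surface. World frame = base frame: x ahead of the robot, y to its left, z up, the work surface at z = 0. Lengths are in m, angles in rad, forces in N, time in s.
With the tool pointing down it reaches from about 0.3 to 0.85 m from the base axis. Payload 4.2 kg.
Tool frame: the origin (TCP) lies at the very end of the fingers, on their centre line; the grasp point (between the pads) lies 19 mm behind it; z points along the fingers, y is the direction in which the jaws open and shut (so a half turn about z gives the same grasp; the last joint's range is limited). The gripper opens to 91 mm and grips with 3 to 60 N. Pads are 32 mm wide; open, the fingers measure 118 mm over their backs; the gripper's body (76 mm by 178 mm) begins 60 mm behind the grasp point.
Start: joints at [-1.169, 0.32, 1.565, -0, 1.257, -0.02], TCP at [0.235, -0.525, 0.182] pointing down, gripper open.
Joint ranges: [-3.11, 3.11], [-0.84, 2.01], [0.21, 2.61], [-1.34, 4.49], [0.05, 2.63], [-2.56, 2.56]. Speed limits (rad/s): [2.57, 2.57, 3.14, 3.14, 3.14, 3.14].

### API

Orientations are given as a rotation vector (axis times angle).
In Python, from workcell import r gives the robot as it stands.
- The arm moves only by the tool move_arm, never from a script. Its argument "series" is a list of rows, each a list of 7 numbers: the shift along the world's x, y, z in cm, then the turn, a rotation vector about the world's x, y, z in degrees, then the opening, from 0 (shut) to 1 (fully open). A call has 1 to 20 rows; each row is the pose to reach, as a shift and turn from the pose commanded when the call began; what a row does not reach only later rows make up. A row lasts 1/8 s, in which the tool goes at most 62.5 mm and 10.7 degrees, less where a joint would pass 70% of its speed; a pose out of reach is approached as far as the arm can. A call with a gripper value outside its range is refused whole. The fingers move at their own pace and stop on an object; "squeeze" is the grip in N (left out, the last holds). Time passes only in rows, so rows that repeat a pose let the fingers close. It gives the time, the measured TCP pose, the force and the opening at its end, in the units of the state.
- r.state(): the state, without advancing time (a new reading comes with each control period).
- r.snapshot(name): name is "scene" or "top"; returns a dict with "color" (480x640x3 uint8, red, green, blue), "z_map" (480x640 float32, m along the optical axis (not along the pixel's ray), 0 where there is no reading), "camera_matrix" (3x3 intrinsics, pixels), "position" and "rotation" of the camera in the world. Camera axes: x right, y down, z forward; pixel columns grow to the right and rows downward; lengths in m; the calibration is good to about 2 mm. A picture is of the moment at which its call begins.
- r.close_job(): hands the job in, once; it reports no verdict.
The state is a dict: "time": time; "joints": joint angles; "qvel": joint speeds; "effort": joint torques, N m; "eef_pos": TCP position; "ee_rot": TCP orientation; "ft_force": force on the tool from outside, world axes, zero at the start; "ft_torque": the same for the moment, N m; "width": opening from 0.0 (shut) to 1.0 (fully open).
Only numpy, scipy, OpenCV 4.12 (cv2) and the standard library are available. Lean on these libraries where they do the work, as an engineer would, in place of code of your own. Each camera call takes 0.05 s, during which the arm holds its last target.

### The job

Take the red nut off the vegetable cutter so that its disc can be washed: it has a left-hand thread, so unscrew it by turning clockwise seen from above until you feel it come up against its end stop, then lift it straight off, without forcing the thread at any time. Set it down gently, bar upwards, inside the steel pan and let go; leave the ring cutter, the jar and the cup where they are.

Things in the scene. Friction and masses are not known exactly. Their poses are not given: they have to be found in the camera images.
- cutter: White vegetable cutter fixed to the table: motor base 220 x 200 mm, 100 mm high, on it a flat steel slicing disc 164 mm across (its top 104 mm above the table). Origin: centre of its underside, z up; the upright shaft is on its z axis. The contact forces between nut and cutter (11 N at rest, from the spring) may add up to 45 N at most: stop turning at 0.15 to 0.3 N m.
- nut: Red nut, 0.2 kg, screwed on the shaft: skirt 58 mm across and 26 mm high, 6 mm cap, and on the cap a flat finger bar 56 mm long, 14 mm wide, 32 mm high (32 to 64 mm above the nut's underside). Origin: centre of its underside, about 5 mm above the disc at the start; z up along the shaft, x along the bar, y across its 14 mm. It stays where it is left when let go in mid-turn.
- nut_bar (a point): Centre of the finger bar, on the nut's axis 50 mm above its underside, 14 mm below the bar's top; grip across the 14 mm. A spring under the cap pushes the nut up with about 7 N, so it turns with light friction, under 0.15 N m. Turned clockwise from above, the nut rises 2 mm per radian; the other way jams it. Pulling up before the thread lets go only strains it.
- shaft_top (a point): Centre of the fixed shaft's top end, 130 mm above the table, inside the nut, 21 mm above the nut's underside at the start. The thread is hidden: after 1.1 to 2.4 rad of turning (which, cannot be seen) the nut meets a hard end stop; in the last 0.15 rad before it the thread lets go, the spring lifts the nut about 3 mm, and it can be pulled straight up.
- pan: Open steel pan fixed to the table, 170 x 250 mm outside along its x and y, 40 mm high, walls and floor 3 mm. Origin at the centre of its underside, empty.
- ring_cutter: Loose steel dough ring, 78 mm across, 35 mm high, open both ends; to be left alone. Origin at the centre of its underside.
- jar: Loose amber jar with yellow cap, 66 mm across, 90 mm high; to be left alone. Origin at the centre of its underside.
- cup: Loose glass cup, 72 mm across, 80 mm high; to be left alone. Origin at the centre of its underside.
Things that resemble listed ones, but are neither listed nor needed, are in the scene too. What is shaped like the nut but green or purple is not meant.

How it is judged:
On the way:
1. the nut is unscrewed and lifted clear over the shaft's end (z of nut in the frame of shaft_top above 0.005 m and height (world z) of nut above 0.135 m), for 0.1 s.
At the end, for the whole second after the job is handed in: The nut stands on the pan's floor (underside less than 12 mm above the table), inside its walls, bar up within 0.15 rad, at rest and let go (x of nut in the frame of pan between -0.085 and 0.085 m and y of nut in the frame of pan between -0.125 and 0.125 m and height (world z) of nut below 0.012 m and angle between nut's own z axis and vertical below 0.15 rad and linear speed of nut below 0.03 m/s and contact force between the fingers and nut below 0.1 N); the robot touches nothing.
It fails at once if the thread is forced: contact forces of more than 45 N between the nut and the cutter with its shaft (contact force between nut and cutter above 45 N).
It fails at once if the nut is dropped or thrown: faster than 0.7 m/s while not held (contact force between the fingers and nut below 0.1 N and linear speed of nut above 0.7 m/s).
It fails at once if the ring cutter is moved more than 30 mm (distance of ring_cutter from where it was at the start of the episode above 0.03 m).
It fails at once if the jar is moved more than 30 mm (distance of jar from where it was at the start of the episode above 0.03 m).
It fails at once if the cup is moved more than 30 mm (distance of cup from where it was at the start of the episode above 0.03 m).
It also fails if it takes over 72 s, if anything falls off the work surface, if the arm or the gripper's body presses on something with over 40 N, if the wrist force passes 120 N, or if a joint passes its speed limit or range.

## Working session

There is one attempt and no reset: what is moved stays moved. The work goes in short steps, Python scripts to look and compute and a tool call to move; the robot and the scene stay as the last step left them, time stands still between calls to the robot, and variables do not carry over. Pictures are saved under pics/ and viewed, and the job is handed in when it is done.

Besides the shell and the picture viewer there is one more tool, called after ">>>" as a command line: name --pt "numbers of a row" for each row, then --argument value for the rest. move_arm: Moves the arm, as the interface text tells. Its arguments: {"type":"object","properties":{"series":{"type":"array"},"squeeze":{"type":"number"}},"required":["series"]}

```bash
mkdir -p pics; ls; python3 - <<'E'
from workcell import r
import cv2,numpy as np
for n in("scene","top"):
    s=r.snapshot(n); np.savez(f"{n}0.npz",**s)
    cv2.imwrite(f"pics/{n}0.png",s["color"][:,:,::-1]); print(n,s["position"],s["rotation"],s["camera_matrix"])
print(r.state())
E
```

```text
pics
scene [ 1.01213589 -0.57099948  0.9889204 ] [-2.32016079 -0.70366511  0.25207686] [[552.62462865   0.         316.09300024]
 [  0.         552.62462865 245.21007581]
 [  0.           0.           1.        ]]
top [0.3326887  0.08397602 1.4541194 ] [-2.14679011  2.11273553 -0.20592417] [[598.80705268   0.         319.00728978]
 [  0.         598.80705268 235.99061706]
 [  0.           0.           1.        ]]
{'time': 0.1, 'joints': array([-1.16900905e+00,  3.20227117e-01,  1.56554000e+00, -1.89462905e-05,
        1.25739384e+00, -1.99826086e-02]), 'qvel': array([-0.00181027, -0.00335337, -0.00132018, -0.00229626,  0.00136328,
        0.00050913]), 'effort': array([ 8.83644625e-04, -4.13334167e+01, -2.32509595e+01,  7.28442008e-02,
        4.21975425e-02, -5.04509296e-05]), 'eef_pos': array([ 0.23520128, -0.52415299,  0.18081149]), 'ee_rot': array([-3.07048967e+00, -6.57302254e-01,  4.94980397e-04]), 'ft_force': array([-0.34980371, -0.41159592,  0.12743478]), 'ft_torque': array([ 0.01029071,  0.04345675, -0.01241801]), 'width': 0.9982422846792227}
```

View pics/scene0.png

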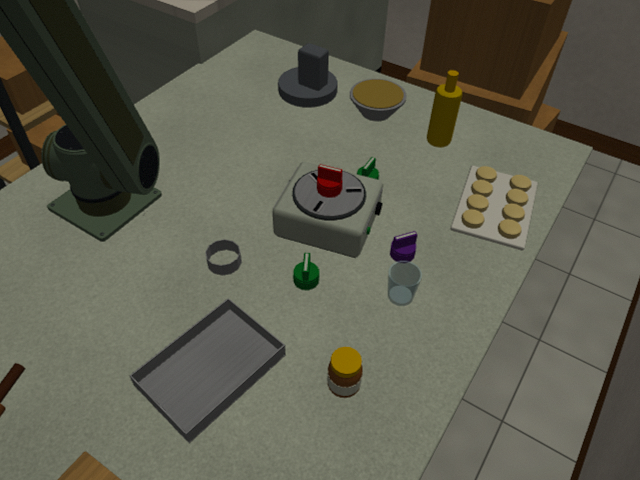

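View pics/top0.png

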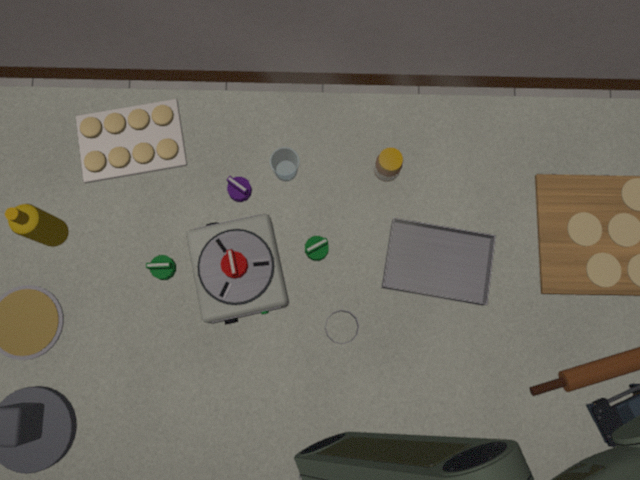

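The scene view shows the red nut at about (330,180) and the pan at (210,368). In the top view the nut is at (234,263), the pan at (438,262), the ring at (341,327), the cup at (285,164) and the jar at (389,162). Next I'll measure the nut's axis and bar direction, and the pan.

```bash
cat > h.py <<'E'
import numpy as np,cv2
from scipy.spatial.transform import Rotation as R
def ray(s,uv,z):
    uv=np.atleast_2d(uv).astype(float);K=s["camera_matrix"]
    rot=np.array(s["rotation"]);M=R.from_rotvec(rot).as_matrix() if rot.ndim==1 else rot
    d=np.c_[(uv[:,0]-K[0,2])/K[0,0],(uv[:,1]-K[1,2])/K[1,1],np.ones(len(uv))]@M.T
    return s["position"]+d*((z-s["position"][2])/d[:,2])[:,None]
def cloud(s,mask):
    v,u=np.nonzero(mask&(s["z_map"]>0));K=s["camera_matrix"];z=s["z_map"][v,u]
    M=R.from_rotvec(s["rotation"]).as_matrix()
    return np.c_[(u-K[0,2])/K[0,0]*z,(v-K[1,2])/K[1,1]*z,z]@M.T+s["position"]
def red(s):
    h=cv2.cvtColor(s["color"],cv2.COLOR_RGB2HSV)
    return ((h[...,0]<6)|(h[...,0]>174))&(h[...,1]>150)&(h[...,2]>60)
E
python3 - <<'E'
from h import *
for n in("top","scene"):
    s=dict(np.load(n+"0.npz")); m=red(s); 
    k,l,st,c=cv2.connectedComponentsWithStats(m.astype(np.uint8)); i=1+np.argmax(st[1:,4]); m=l==i
    P=cloud(s,m); print(n,st[i],"z",np.percentile(P[:,2],[1,50,99]))
    for lo,hi in((.155,.2),(.13,.148)):
        Q=P[(P[:,2]>lo)&(P[:,2]<hi)]
        if len(Q)>8:
            (c,wh,a)=cv2.minAreaRect(Q[:,:2].astype(np.float32)); print(lo,len(Q),c,wh,a,Q.mean(0))
    if n=="top":
        img=cv2.resize(s["color"][190:340,170:300,::-1],None,fx=4,fy=4,interpolation=cv2.INTER_CUBIC);cv2.imwrite("pics/c0.png",img)
    # disc & pan by height
    F=cloud(s,np.ones((480,640),bool))
    v=(s["z_map"]>0);Z=np.zeros((480,640));Z[v]=F[:,2]
    X=np.zeros((480,640,3));X[v]=F
    if n=="top":
        mm=(Z>.028)&(Z<.06);mm[:,:370]=0;mm[:,505:]=0;mm[:200]=0;mm[320:]=0
        print("pan rim",cv2.minAreaRect(X[mm][:,:2].astype(np.float32)),Z[mm].mean())
        mb=(Z>.09)&(Z<.115);mb[:,:180]=0;mb[:,300:]=0;mb[:200]=0;mb[335:]=0
        print("base",cv2.minAreaRect(X[mb][:,:2].astype(np.float32)),np.percentile(Z[mb],[5,50,95]))
        print("bar",ray(s,[[234,263],[341,327],[316,248]],.1))
    for nm,uv in dict(ring=(341,327),cup=(285,164),jar=(389,162),green=(316,248)).items():
        if n=="top": print(nm,ray(s,uv,.03))
E
```

```text
top [221 250  27  28 443] z [0.12352918 0.1424232  0.17656916]
0.155 75 (0.5094591379165649, 0.26012909412384033) (0.05209344998002052, 0.014608342200517654) 13.484550476074219 [0.50683276 0.25590356 0.17051462]
0.13 339 (0.509329617023468, 0.26022443175315857) (0.051744718104600906, 0.05635775625705719) 16.605253219604492 [0.50881876 0.25914058 0.14146259]
pan rim ((0.5424782037734985, -0.21835240721702576), (0.25181302428245544, 0.17207038402557373), 81.16311645507812) 0.03701505735034694
base ((0.5108303427696228, 0.26002639532089233), (0.2197570949792862, 0.19644810259342194), 13.180411338806152) [0.09105624 0.10009077 0.10732935]
bar [[0.5177304  0.26531697 0.1       ]
 [0.37730372 0.02037179 0.1       ]
 [0.55547313 0.07915673 0.1       ]]
ring [[0.37961005 0.01708382 0.03      ]]
cup [[0.77609185 0.1588792  0.03      ]]
jar [[ 0.78599732 -0.09858899  0.03      ]]
green [[0.56698977 0.0789076  0.03      ]]
scene [317 166  25  24 250] z [0.12084398 0.14227925 0.17686565]
0.155 45 (0.5155543088912964, 0.25560277700424194) (0.055148206651210785, 0.014549791812896729) 21.00839614868164 [0.52009926 0.25789115 0.17318715]
0.13 194 (0.5184907913208008, 0.24635569751262665) (0.05674023926258087, 0.0300140380859375) 17.20730972290039 [0.5184421  0.24704426 0.14101155]
```

View pics/c0.png

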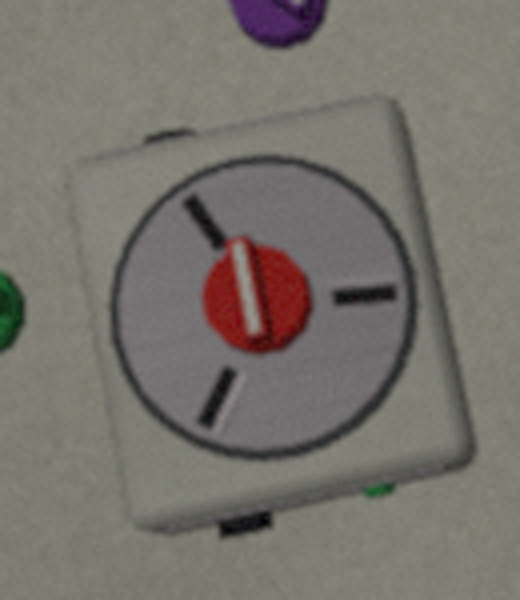

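```bash
python3 - <<'E'
from h import *
s=dict(np.load("top0.npz"))
print("disc",ray(s,(170+262.5/4-.4,190+307/4-.4),.104))
# bar top: depth > .160 and colour mask
v=(s["z_map"]>0);X=np.zeros((480,640,3));X[v]=cloud(s,v)
m=(X[...,2]>.158);m[:,:215]=0;m[:,255:]=0;m[:240]=0;m[285:]=0
vu=np.argwhere(m)[:,::-1]; P=ray(s,vu,.173)
c,wh,a=cv2.minAreaRect(P[:,:2].astype(np.float32)); print("bar depth mask",len(P),c,wh,a,P.mean(0),"z med",np.median(X[m][:,2]))
h=cv2.cvtColor(s["color"],cv2.COLOR_RGB2HSV)[245:285,222:248]
sub=(h[...,1]<120)&(h[...,2]>120); w=np.argwhere(sub)[:,::-1]+[222,245]
for l in range(0,30):print(''.join('#' if x else '.' for x in sub[l]),''.join('#' if x else '.' for x in m[245+l,222:248]))
P=ray(s,w,.173);c,wh,a=cv2.minAreaRect(P[:,:2].astype(np.float32));print(len(P),c,wh,a,P.mean(0))
ev,E=np.linalg.eigh(np.cov(P[:,:2].T));print("dir",np.degrees(np.arctan2(E[1,1],E[0,1])))
# scene: white/bar
s=dict(np.load("scene0.npz"));v=(s["z_map"]>0);X=np.zeros((480,640,3));X[v]=cloud(s,v)
cv2.imwrite("pics/c1.png",cv2.resize(s["color"][140:240,260:400,::-1],None,fx=5,fy=5,interpolation=cv2.INTER_CUBIC))
E
```

```text
disc [[0.50956996 0.26169488 0.104     ]]
bar depth mask 185 (0.5110870599746704, 0.25982531905174255) (0.05702240765094757, 0.015570192597806454) 12.765532493591309 [0.5109976  0.25985818 0.173     ] z med 0.17421958685869154
.......................... ..........................
.......................... ..........................
.......................... ..........................
.......................... ..........................
.......#.....#............ ......#####...............
......###................. .....#######..............
......###.....#........... .....#######..............
....#.####.......#........ .....########.............
....#.####................ .....#######..............
...#..####................ .....########.............
......####................ ......#######.............
##.....###................ ......#######.............
#......####............... ......#######.............
.......####............... ......#######.............
.......####............... ......########............
.......####............... .......#######............
........#
[... 211 characters left out ...]
....####.............. ........#######...........
.........###.............. ........#######...........
.........####............. ........#######...........
.........####............. ........########..........
.........####............. ........########..........
.........####............. .........#######..........
#.........###............. .........#######..........
.#........###............. .........#######..........
..#.......##.............. .........#######..........
...#...................... ..........#####...........
110 (0.4964632987976074, 0.2607913017272949) (0.08380717784166336, 0.048527318984270096) 16.02595329284668 [0.50849433 0.26304998 0.173     ]
dir -171.7912408349668
```

View pics/c1.png

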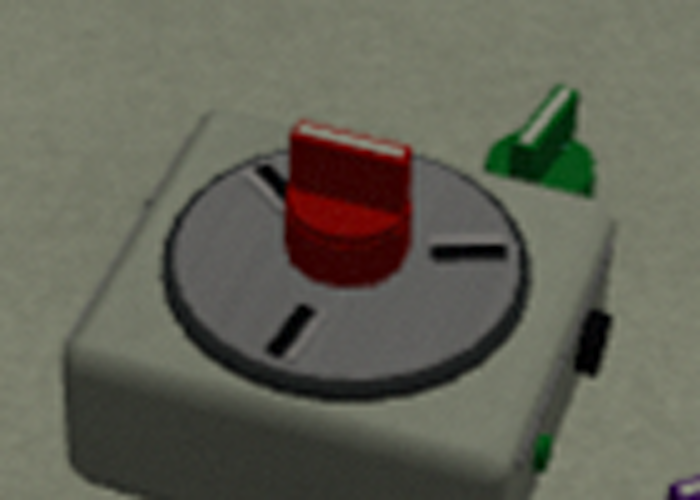

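>>> move_arm --pt "0 0 5 0 0 0 1" --pt "0 0 10 0 0 10 1" --pt "1 4 10 0 0 20 1" --pt "3 8 10 0 0 30 1" --pt "5 13 10 0 0 40 1" --pt "7 18 10 0 0 50 1" --pt "9 23 10 0 0 60 1" --pt "11 28 10 0 0 70 1" --pt "12.5 33 10 0 0 80 1" --pt "14 38 10 0 0 90 1" --pt "15.5 43 10 0 0 100 1" --pt "17 48 10 0 0 110 1" --pt "19 53 10 0 0 120 1" --pt "21 58 10 0 0 130 1" --pt "23 63 10 0 0 140 1" --pt "25 68 10 0 0 150 1" --pt "26 73 10 0 0 160 1" --pt "27 77 10 0 0 168.6 1" --pt "27.6 78.5 10 0 0 168.6 1" --pt "27.6 78.5 10 0 0 168.6 1" --squeeze 10

```text
time: 2.6
eef_pos: [0.5114, 0.2604, 0.2809]
ee_rot: [0.348, -3.121, 0.002]
ft_force: [-0.4, -0.6, 0.1]
width: 0.998
```

>>> move_arm --pt "0 0 -4 0 0 0 1" --pt "0 0 -8 0 0 0 1" --pt "0 0 -10 0 0 0 1" --pt "0 0 -11 0 0 0 1" --pt "0 0 -11 0 0 0 1"

```text
time: 3.22
eef_pos: [0.5114, 0.2594, 0.1718]
ee_rot: [0.347, -3.122, 0.0]
ft_force: [-0.1, 0.4, 0.4]
width: 1.0
```

```bash
python3 - <<'E'
from h import *
from workcell import r
for n,(a,b,c,d) in dict(scene=(120,240,260,400),top=(190,340,170,300)).items():
    s=r.snapshot(n);cv2.imwrite(f"pics/{n}1.png",cv2.resize(s["color"][a:b,c:d,::-1],None,fx=4,fy=4,interpolation=cv2.INTER_CUBIC))
t=r.state();print(t["joints"],t["ft_force"],t["ft_torque"],t["eef_pos"])
E
```

```text
[ 4.50100891e-01  3.22973191e-01  1.58209983e+00 -4.02025376e-05
  1.23437824e+00 -1.34264222e+00] [ 0.43203644 -0.25055249  0.93486568] [ 0.18039741 -0.09694179 -0.05421637] [0.51207607 0.26018121 0.17282341]
```

View pics/scene1.png

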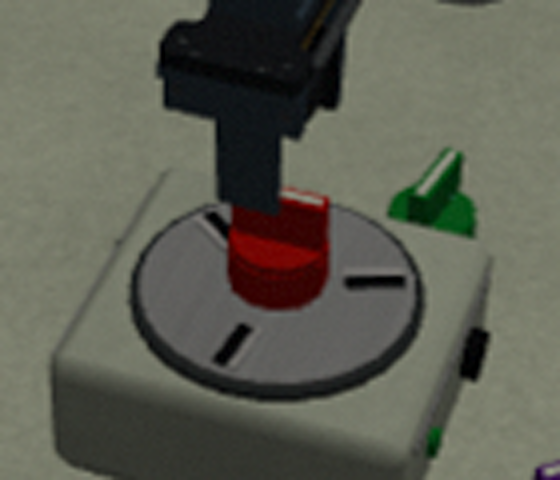

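View pics/top1.png

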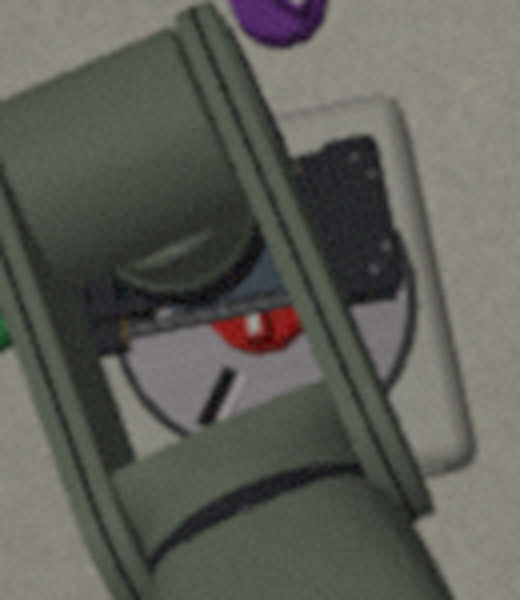

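In the scene crop the near finger stands in front of the bar, and the bar runs at right angles to the jaws. The top view agrees. I'll go down and close gently.

>>> move_arm --pt "0 0 -1 0 0 0 1" --pt "0 0 -2 0 0 0 1" --pt "0 0 -2.5 0 0 0 1" --pt "0 0 -2.5 0 0 0 0.5" --pt "0 0 -2.5 0 0 0 0.3" --pt "0 0 -2.5 0 0 0 0.25" --squeeze 10

```text
time: 4.08
eef_pos: [0.5116, 0.2605, 0.1469]
ee_rot: [-0.349, 3.122, 0.0]
ft_force: [-0.4, 0.1, 0.7]
width: 0.704
```

>>> move_arm --pt "0 0 0 0 0 0 0.1" --pt "0 0 0 0 0 0 0.1" --pt "0 0 0 0 0 0 0" --pt "0 0 0 0 0 0 0" --pt "0 0 0 0 0 0 0" --squeeze 10

```text
time: 4.7
eef_pos: [0.5114, 0.2604, 0.1466]
ee_rot: [0.349, -3.122, -0.0]
ft_force: [0.6, -0.3, 0.8]
width: 0.153
```

```bash
cat > st.py <<'E'
from workcell import r
import numpy as np
np.set_printoptions(precision=3,suppress=True)
t=r.state();print(t["time"],"F",t["ft_force"],"T",t["ft_torque"],"p",t["eef_pos"],"w",t["width"],"q",t["joints"],"eff",t["effort"])
E
python3 st.py
```

```text
4.7 F [ 0.629 -0.297  0.794] T [ 0.107 -0.126  0.004] p [0.511 0.26  0.147] w 0.15259102014370513 q [ 0.451  0.342  1.623  0.     1.177 -1.343] eff [ -0.    -41.588 -22.37   -0.016   0.084   0.   ]
```

>>> move_arm --pt "0 0 0.01 0 0 -3 0" --pt "0 0 0.02 0 0 -6 0" --pt "0 0 0.03 0 0 -9 0" --pt "0 0 0.04 0 0 -12 0" --pt "0 0 0.05 0 0 -15 0"

```text
time: 5.32
eef_pos: [0.5114, 0.2604, 0.1471]
ee_rot: [-0.064, -3.141, -0.0]
ft_force: [-0.1, -0.2, -0.6]
width: 0.006
```

```bash
python3 st.py
```

```text
5.325 F [-0.09  -0.173 -0.553] T [ 0.109 -0.127  0.031] p [0.511 0.26  0.147] w 0.005536772871390452 q [ 0.451  0.341  1.622  0.     1.178 -1.079] eff [  0.001 -41.568 -22.377   0.004   0.084  -0.345]
```

Opening fell to 0.006, so the fingers closed without holding the bar. I'll look.

```bash
python3 - <<'E'
from h import *
from workcell import r
for n,(a,b,c,d) in dict(scene=(120,240,260,400),top=(190,340,170,300)).items():
    s=r.snapshot(n);cv2.imwrite(f"pics/{n}2.png",cv2.resize(s["color"][a:b,c:d,::-1],None,fx=4,fy=4,interpolation=cv2.INTER_CUBIC))
E
python3 st.py
```

```text
5.425 F [-1.51  -0.047 -0.066] T [ 0.141 -0.153  0.015] p [0.511 0.26  0.147] w 0.0026200492595964153 q [ 0.451  0.341  1.622  0.     1.178 -1.081] eff [  0.006 -41.571 -22.38    0.01    0.086   0.191]
```

View pics/scene2.png

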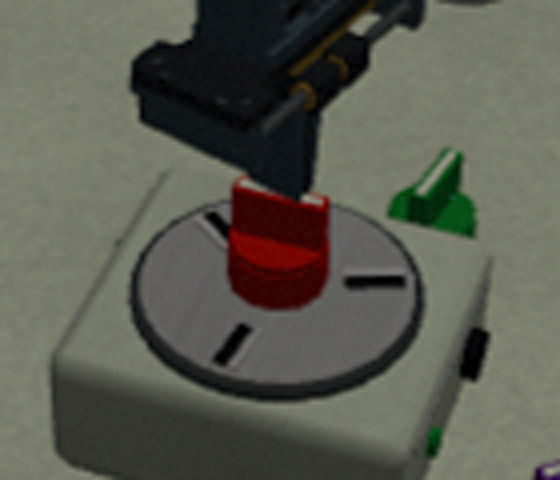

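View pics/top2.png

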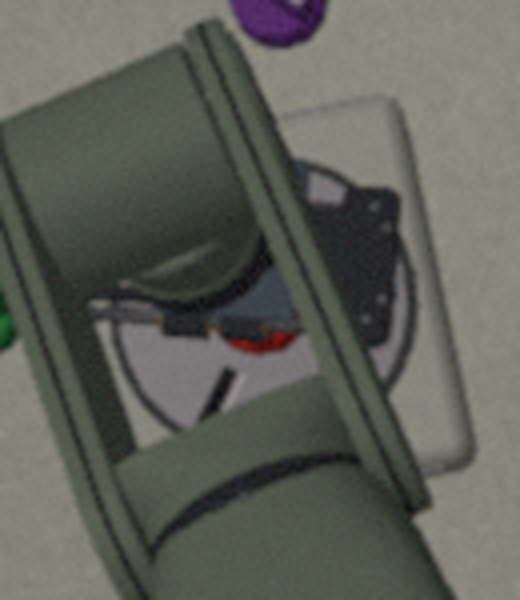

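```bash
python3 - <<'E'
from h import *
from workcell import r
s=r.snapshot("scene");st=r.state()
def proj(p):
    M=R.from_rotvec(s["rotation"]).as_matrix();c=(np.array(p)-s["position"])@M;K=s["camera_matrix"];return (K@c)[:2]/c[2]
p=st["eef_pos"];print("tcp",p,proj(p),"bar top ctr",proj([.511,.26,.173]), "nut ctr bottom",proj([.511,.26,.109]))
v=s["z_map"]>0;X=np.zeros((480,640,3));X[v]=cloud(s,v)
for y in range(150,182,2):
    print(y,[(x,*np.round(X[y,x],3)) for x in (328,332,335,337)], s["color"][y,334])
E
```

```text
tcp [0.51140315 0.26035781 0.14706155] [328.7358944  176.88233345] bar top ctr [328.84868369 168.21725852] nut ctr bottom [328.0194223  189.18009146]
150 [(328, np.float64(0.54), np.float64(0.205), np.float64(0.274)), (332, np.float64(0.525), np.float64(0.247), np.float64(0.24)), (335, np.float64(0.529), np.float64(0.253), np.float64(0.237)), (337, np.float64(0.527), np.float64(0.264), np.float64(0.229))] [20 24 26]
152 [(328, np.float64(0.543), np.float64(0.201), np.float64(0.273)), (332, np.float64(0.527), np.float64(0.244), np.float64(0.237)), (335, np.float64(0.529), np.float64(0.253), np.float64(0.232)), (337, np.float64(0.529), np.float64(0.262), np.float64(0.226))] [14 21 25]
154 [(328, np.float64(0.515), np.float64(0.247), np.float64(0.225)), (332, np.float64(0.526), np.float64(0.246), np.float64(0.23)), (335, np.float64(0.531), np.float64(0.251), np.float64(0.229)), (337, np.float64(0.53), np.float64(0.26), np.float64(0.223))] [16 22 25]
156 [(328, np.float64(0.515), np.float64(0.249), np.float64(0.217)), (332, np.float64(0.527), np.float64(0.245), np.float64(0.226)), (335, 
[... 2680 characters left out ...]
np.float64(0.158)), (335, np.float64(0.531), np.float64(0.256), np.float64(0.163)), (337, np.float64(0.536), np.float64(0.256), np.float64(0.164))] [56  3  5]
178 [(328, np.float64(0.513), np.float64(0.254), np.float64(0.149)), (332, np.float64(0.523), np.float64(0.256), np.float64(0.152)), (335, np.float64(0.53), np.float64(0.258), np.float64(0.155)), (337, np.float64(0.535), np.float64(0.258), np.float64(0.157))] [54  3  2]
180 [(328, np.float64(0.513), np.float64(0.256), np.float64(0.141)), (332, np.float64(0.522), np.float64(0.257), np.float64(0.145)), (335, np.float64(0.53), np.float64(0.258), np.float64(0.148)), (337, np.float64(0.532), np.float64(0.263), np.float64(0.146))] [49  0  0]
```

The depth puts the real fingertips at z≈0.177, although the reported TCP is 0.147. They closed just above the bar and never touched it. I'll raise the arm and measure the offset.

>>> move_arm --pt "0 0 4 0 0 4 0" --pt "0 0 8 0 0 10 0" --pt "0 0 8 0 0 15 0.05" --pt "0 0 8 0 0 15 0.05"

```text
time: 5.98
eef_pos: [0.5114, 0.2604, 0.2274]
ee_rot: [-0.349, 3.122, 0.0]
ft_force: [-0.7, -1.0, -1.1]
width: 0.051
```

```bash
python3 - <<'E'
from h import *
from workcell import r
s=r.snapshot("scene");st=r.state();np.savez("s3.npz",**s)
def proj(p):
    M=R.from_rotvec(s["rotation"]).as_matrix();c=(np.array(p)-s["position"])@M;K=s["camera_matrix"];return (K@c)[:2]/c[2]
p=st["eef_pos"];print("tcp",p,proj(p),R.from_rotvec(st["ee_rot"]).as_matrix().round(3).tolist(),st["width"])
a,b,c,d=90,210,260,400
img=cv2.resize(s["color"][a:b,c:d,::-1],None,fx=4,fy=4,interpolation=cv2.INTER_CUBIC)
u,v=(proj(p)-[c,a])*4; cv2.drawMarker(img,(int(u),int(v)),(255,255,0)); 
u,v=(proj(p+[0,0,.03])-[c,a])*4; cv2.drawMarker(img,(int(u),int(v)),(0,255,255)); cv2.imwrite("pics/s3.png",img)
v=s["z_map"]>0;X=np.zeros((480,640,3));X[v]=cloud(s,v)
m=v&(np.linalg.norm(X[...,:2]-p[:2],axis=2)<.05)&(X[...,2]>.19)
m[:,:300]=0
Q=X[m];Q=Q[Q[:,2]<.28]; 
for lo in np.arange(.2,.28,.01):
    q=Q[(Q[:,2]>=lo)&(Q[:,2]<lo+.01)]
    if len(q): print(round(lo,2),len(q),q[:,:2].min(0).round(3),q[:,:2].max(0).round(3),q[:,:2].mean(0).round(3))
print(np.sort(Q[:,2])[:20].round(3))
E
```

```text
tcp [0.51113347 0.26024966 0.22675301] [329.70749329 149.30546583] [[-0.975, -0.22, -0.001], [-0.22, 0.975, -0.0], [0.001, -0.0, -1.0]] 0.05189706384835199
0.25 4 [0.504 0.251] [0.527 0.267] [0.515 0.256]
0.26 54 [0.499 0.246] [0.532 0.275] [0.517 0.254]
0.27 70 [0.498 0.244] [0.533 0.273] [0.518 0.252]
[0.259 0.26  0.26  0.26  0.26  0.261 0.261 0.261 0.261 0.261 0.261 0.262
 0.262 0.262 0.263 0.263 0.263 0.263 0.263 0.264]
```

View pics/s3.png

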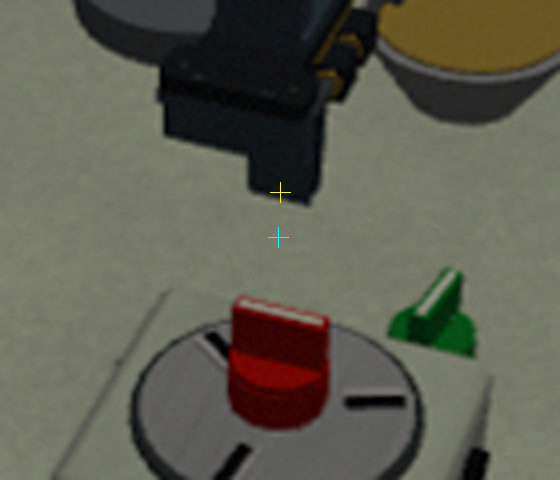

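Measured fingertips are at z≈0.259 against a reported TCP of 0.227. The real tips are therefore about 31 mm above the reported TCP, while xy is fine. I'll go down with that correction, opening first.

>>> move_arm --pt "0 0 0 0 0 0 0.5" --pt "0 0 0 0 0 0 0.5" --pt "0 0 0 0 0 0 0.5" --pt "0 0 0 0 0 0 0.5" --pt "0 0 -3 0 0 0 0.5" --pt "0 0 -6 0 0 0 0.5" --pt "0 0 -8 0 0 0 0.5" --pt "0 0 -9 0 0 0 0.5" --pt "0 0 -10 0 0 0 0.5" --pt "0 0 -10.5 0 0 0 0.5" --pt "0 0 -11 0 0 0 0.5" --pt "0 0 -11 0 0 0 0.5"

```text
time: 7.52
eef_pos: [0.5114, 0.2603, 0.117]
ee_rot: [0.349, -3.122, -0.0]
ft_force: [0.6, -0.1, 0.2]
width: 0.5
```

```bash
python3 - <<'E'
from h import *
from workcell import r
s=r.snapshot("scene");a,b,c,d=120,240,260,400
cv2.imwrite("pics/s4.png",cv2.resize(s["color"][a:b,c:d,::-1],None,fx=4,fy=4,interpolation=cv2.INTER_CUBIC))
E
python3 st.py
```

```text
7.575 F [ 0.041 -0.09   0.641] T [ 0.14  -0.155  0.001] p [0.512 0.26  0.117] w 0.5005496046745542 q [ 0.451  0.365  1.666  0.     1.11  -1.343] eff [ -0.    -41.811 -21.422  -0.015   0.085   0.   ]
```

View pics/s4.png

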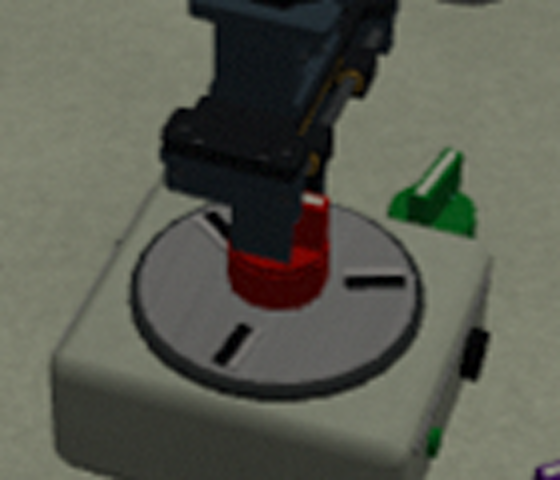

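Now the near finger overlaps the bar down almost to the cap. I'll close.

>>> move_arm --pt "0 0 0 0 0 0 0.2" --pt "0 0 0 0 0 0 0.2" --pt "0 0 0 0 0 0 0" --pt "0 0 0 0 0 0 0" --pt "0 0 0 0 0 0 0" --pt "0 0 0 0 0 0 0" --squeeze 10

```text
time: 8.32
eef_pos: [0.5115, 0.2604, 0.1172]
ee_rot: [-0.349, 3.122, 0.0]
ft_force: [0.3, 0.0, 1.6]
width: 0.152
```

```bash
python3 st.py
```

```text
8.325 F [0.341 0.029 1.565] T [ 0.103 -0.06   0.031] p [0.511 0.26  0.117] w 0.15171816370815133 q [ 0.451  0.365  1.666  0.     1.11  -1.343] eff [  0.078 -41.589 -21.38    0.013   0.031   0.   ]
```

>>> move_arm --pt "0 0 0.01 0 0 -2 0" --pt "0 0 0.015 0 0 -4 0" --pt "0 0 0.02 0 0 -6 0" --pt "0 0 0.02 0 0 -6 0"

```text
time: 8.82
eef_pos: [0.5115, 0.2605, 0.1174]
ee_rot: [-0.184, 3.136, 0.0]
ft_force: [0.4, 0.5, 1.6]
width: 0.15
```

```bash
python3 st.py
```

```text
8.825 F [0.421 0.488 1.599] T [ 0.118 -0.073  0.053] p [0.511 0.26  0.117] w 0.15006335438669594 q [ 0.451  0.365  1.666  0.     1.111 -1.238] eff [ -0.065 -41.105 -21.058  -0.08    0.042   0.035]
```

>>> move_arm --pt "0 0 0.014 0 0 -4 0" --pt "0 0 0.028 0 0 -8 0" --pt "0 0 0.042 0 0 -12 0" --pt "0 0 0.056 0 0 -16 0" --pt "0 0 0.07 0 0 -20 0" --pt "0 0 0.084 0 0 -24 0" --pt "0 0 0.098 0 0 -28 0" --pt "0 0 0.112 0 0 -32 0" --pt "0 0 0.126 0 0 -36 0" --pt "0 0 0.14 0 0 -40 0"

```text
time: 10.07
eef_pos: [0.5114, 0.2602, 0.1187]
ee_rot: [0.902, 3.009, -0.001]
ft_force: [-0.5, -0.7, 1.2]
width: 0.151
```

```bash
python3 st.py
```

```text
10.075 F [-0.539 -0.739  1.189] T [-0.08  -0.088  0.064] p [0.511 0.26  0.119] w 0.15118292453343357 q [ 0.451  0.364  1.664 -0.     1.114 -0.538] eff [  0.083 -41.118 -21.375   0.186  -0.124  -0.403]
```

```bash
python3 - <<'E'
from h import *
from workcell import r
s=r.snapshot("scene");a,b,c,d=120,240,260,400
cv2.imwrite("pics/s5.png",cv2.resize(s["color"][a:b,c:d,::-1],None,fx=4,fy=4,interpolation=cv2.INTER_CUBIC))
E
python3 st.py
```

```text
10.125 F [ 0.184 -0.381  2.116] T [-0.09  -0.09   0.006] p [0.511 0.26  0.119] w 0.15213526141305578 q [ 0.451  0.364  1.664 -0.     1.114 -0.536] eff [  0.213 -40.99  -21.318   0.173  -0.112   0.122]
```

View pics/s5.png

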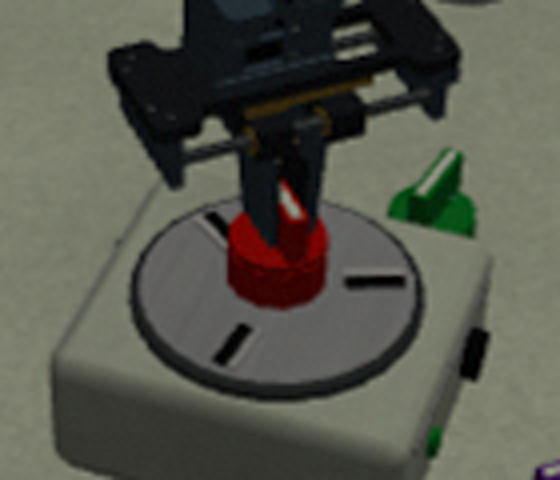

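The nut turns with the gripper (bar now pointing towards the camera). I'll carry on in small steps at a lower squeeze, watching the torque.

>>> move_arm --pt "0 0 0.007 0 0 -2 0" --pt "0 0 0.014 0 0 -4 0" --pt "0 0 0.021 0 0 -6 0" --pt "0 0 0.028 0 0 -8 0" --pt "0 0 0.035 0 0 -10 0" --pt "0 0 0.042 0 0 -12 0" --squeeze 8

```text
time: 10.88
eef_pos: [0.5114, 0.2604, 0.1191]
ee_rot: [1.211, 2.899, 0.0]
ft_force: [-1.6, -1.0, 2.6]
width: 0.153
```

```bash
python3 st.py
```

```text
10.875 F [-1.631 -0.989  2.556] T [-0.137 -0.045  0.085] p [0.511 0.26  0.119] w 0.1534102189894382 q [ 0.451  0.364  1.663  0.     1.115 -0.328] eff [  0.119 -40.636 -21.289   0.19   -0.263  -0.187]
```

>>> move_arm --pt "0 0 0.007 0 0 -2 0" --pt "0 0 0.014 0 0 -4 0" --pt "0 0 0.021 0 0 -6 0"

```text
time: 11.25
eef_pos: [0.5114, 0.2605, 0.1193]
ee_rot: [1.362, 2.831, 0.0]
ft_force: [-0.9, -0.3, 2.4]
width: 0.153
```

```bash
python3 st.py
```

```text
11.25 F [-0.892 -0.258  2.38 ] T [-0.101 -0.015  0.009] p [0.511 0.261 0.119] w 0.15288471195082587 q [ 0.451  0.363  1.663  0.     1.115 -0.223] eff [ -0.074 -40.731 -21.206   0.102  -0.181  -0.188]
```

>>> move_arm --pt "0 0 0.007 0 0 -2 0" --pt "0 0 0.014 0 0 -4 0" --pt "0 0 0.014 0 0 -4 0"

```text
time: 11.62
eef_pos: [0.5114, 0.2605, 0.1195]
ee_rot: [1.457, 2.783, 0.0]
ft_force: [0.0, 0.4, 2.5]
width: 0.152
```

```bash
python3 st.py
```

```text
11.625 F [0.035 0.358 2.49 ] T [-0.011 -0.011 -0.033] p [0.511 0.26  0.119] w 0.15191125555071364 q [ 0.451  0.363  1.663  0.     1.115 -0.155] eff [ -0.084 -40.629 -21.118   0.021  -0.146   0.045]
```

>>> move_arm --pt "0 0 0.007 0 0 -2 0" --pt "0 0 0.014 0 0 -4 0" --pt "0 0 0.014 0 0 -4 0"

```text
time: 12.0
eef_pos: [0.5114, 0.2604, 0.1196]
ee_rot: [1.553, 2.731, 0.0]
ft_force: [-0.5, 0.0, 2.8]
width: 0.154
```

```bash
python3 st.py
```

```text
12.0 F [-0.478  0.028  2.781] T [-0.085  0.023  0.001] p [0.511 0.26  0.12 ] w 0.15422172363363332 q [ 0.451  0.363  1.663  0.     1.116 -0.086] eff [ -0.107 -40.511 -21.078   0.015  -0.17    0.047]
```

>>> move_arm --pt "0 0 0.01 0 0 -2 0" --pt "0 0 0.02 0 0 -4 0" --pt "0 0 0.025 0 0 -5 0"

```text
time: 12.38
eef_pos: [0.5114, 0.2604, 0.1198]
ee_rot: [1.672, 2.66, 0.0]
ft_force: [-0.5, 0.2, 3.1]
width: 0.149
```

```bash
python3 st.py
```

```text
12.375 F [-0.534  0.218  3.063] T [-0.055  0.008  0.055] p [0.511 0.26  0.12 ] w 0.1492907203372273 q [ 0.451  0.363  1.662 -0.     1.116  0.003] eff [ -0.19  -40.667 -21.191   0.041  -0.201  -0.037]
```

>>> move_arm --pt "0 0 0.007 0 0 -2 0" --pt "0 0 0.014 0 0 -4 0" --pt "0 0 0.02 0 0 -5 0"

```text
time: 12.75
eef_pos: [0.5115, 0.2604, 0.1202]
ee_rot: [1.786, 2.584, 0.0]
ft_force: [-0.6, -0.2, 3.6]
width: 0.153
```

```bash
python3 st.py
```

```text
12.75 F [-0.551 -0.213  3.571] T [-0.042  0.058  0.005] p [0.511 0.26  0.12 ] w 0.15273855239706122 q [0.451 0.363 1.662 0.    1.117 0.09 ] eff [ -0.139 -40.081 -20.893   0.037  -0.235  -0.053]
```

>>> move_arm --pt "0 0 0.01 0 0 -2 0" --pt "0 0 0.02 0 0 -4 0" --pt "0 0 0.025 0 0 -5 0"

```text
time: 13.12
eef_pos: [0.5117, 0.2605, 0.1205]
ee_rot: [1.897, 2.504, 0.001]
ft_force: [0.4, -0.6, 4.3]
width: 0.149
```

```bash
python3 st.py
```

```text
13.125 F [ 0.394 -0.598  4.308] T [0.004 0.005 0.003] p [0.512 0.261 0.12 ] w 0.14872284832227842 q [ 0.451  0.362  1.661 -0.     1.117  0.177] eff [ -0.101 -39.701 -20.34    0.042  -0.042  -0.056]
```

>>> move_arm --pt "0 0 0.01 0 0 -2 0" --pt "0 0 0.02 0 0 -4 0" --pt "0 0 0.025 0 0 -5 0"

```text
time: 13.5
eef_pos: [0.5117, 0.2605, 0.1206]
ee_rot: [2.005, 2.418, 0.001]
ft_force: [1.4, -0.7, 2.9]
width: 0.151
```

```bash
python3 st.py
```

```text
13.5 F [ 1.376 -0.673  2.894] T [ 0.041 -0.208  0.021] p [0.512 0.261 0.121] w 0.15081373276212773 q [ 0.451  0.362  1.661 -0.     1.118  0.264] eff [ -0.077 -39.732 -20.02    0.052   0.168  -0.056]
```

>>> move_arm --pt "0 0 0.01 0 0 -2 0" --pt "0 0 0.015 0 0 -4 0" --pt "0 0 0.015 0 0 -4 0"

```text
time: 13.88
eef_pos: [0.5119, 0.2604, 0.1207]
ee_rot: [2.086, 2.348, 0.001]
ft_force: [2.8, 0.8, 2.9]
width: 0.157
```

```bash
python3 st.py
```

```text
13.875 F [2.821 0.8   2.879] T [ 0.049 -0.545  0.285] p [0.512 0.26  0.121] w 0.1573167028569714 q [ 0.451  0.362  1.661 -0.     1.118  0.333] eff [  0.043 -40.422 -19.59    0.363   0.717   0.345]
```

>>> move_arm --pt "0 0 0.007 0 0 -2 0" --pt "0 0 0.014 0 0 -4 0" --pt "0 0 0.014 0 0 -4 0"

```text
time: 14.25
eef_pos: [0.5116, 0.2608, 0.1207]
ee_rot: [-2.167, -2.274, -0.001]
ft_force: [2.5, 3.1, 1.4]
width: 0.177
```

```bash
python3 st.py
```

```text
14.25 F [2.452 3.094 1.45 ] T [ 0.451 -0.618  0.268] p [0.512 0.261 0.121] w 0.17736751286761 q [0.451 0.362 1.661 0.    1.118 0.403] eff [ -0.846 -41.409 -19.412  -0.051   1.193   0.403]
```

Torque jumped to 0.27–0.29 N m and the jaws were wedged open by 2 mm, so this is the end stop. I'll back off a few degrees to relax it, staying well inside the 0.15 rad window.

>>> move_arm --pt "0 0 0 0 0 2 0" --pt "0 0 0 0 0 4 0" --pt "0 0 0 0 0 5 0" --pt "0 0 0 0 0 5 0"

```text
time: 14.75
eef_pos: [0.5116, 0.2602, 0.1209]
ee_rot: [2.066, 2.366, 0.0]
ft_force: [4.5, 1.7, 1.0]
width: 0.152
```

```bash
python3 - <<'E'
from h import *
from workcell import r
s=r.snapshot("scene");a,b,c,d=120,240,260,400
cv2.imwrite("pics/s6.png",cv2.resize(s["color"][a:b,c:d,::-1],None,fx=4,fy=4,interpolation=cv2.INTER_CUBIC))
E
python3 st.py
```

```text
14.8 F [2.528 0.779 1.243] T [ 0.248 -0.907  0.095] p [0.512 0.26  0.121] w 0.15388344666688705 q [ 0.451  0.362  1.661 -0.     1.118  0.315] eff [  0.225 -41.351 -19.211   0.326   1.355   0.127]
```

View pics/s6.png

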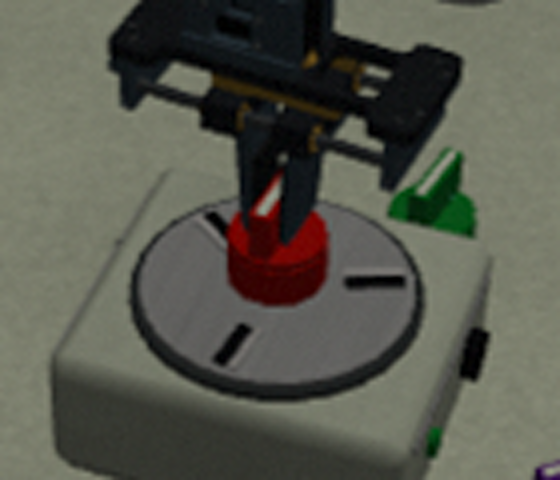

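Torque is relaxed to 0.09. I'll firm the grip and try a small lift, watching Fz.

>>> move_arm --pt "0 0 0 0 0 0 0" --pt "0 0 0 0 0 0 0" --pt "0 0 0.1 0 0 0 0" --pt "0 0 0.2 0 0 0 0" --pt "0 0 0.2 0 0 0 0" --squeeze 18

```text
time: 15.42
eef_pos: [0.5117, 0.2603, 0.1227]
ee_rot: [2.065, 2.366, 0.0]
ft_force: [5.6, 1.0, 0.3]
width: 0.155
```

```bash
python3 st.py
```

```text
15.425 F [5.596 0.961 0.252] T [ 0.121 -1.169  0.137] p [0.512 0.26  0.123] w 0.1546826855668577 q [ 0.451  0.361  1.658 -0.     1.123  0.315] eff [  0.615 -41.997 -19.096   0.588   1.748   0.172]
```

>>> move_arm --pt "0.05 0 0.1 0 0 0 0" --pt "0.05 0 0.2 0 0 0 0" --pt "0.05 0 0.3 0 0 0 0" --pt "0.05 0 0.4 0 0 0 0"

```text
time: 15.92
eef_pos: [0.5115, 0.2597, 0.1254]
ee_rot: [-2.066, -2.367, 0.004]
ft_force: [5.7, -0.8, -7.5]
width: 0.153
```

```bash
python3 st.py
```

```text
15.925 F [ 5.736 -0.839 -7.509] T [ 0.176 -1.459  0.164] p [0.511 0.26  0.125] w 0.15313538104475535 q [ 0.45   0.359  1.653 -0.001  1.132  0.315] eff [  1.139 -46.167 -21.445   0.825   2.048   0.178]
```

```bash
python3 - <<'E'
from h import *
from workcell import r
s=r.snapshot("scene");a,b,c,d=120,240,260,400
cv2.imwrite("pics/s7.png",cv2.resize(s["color"][a:b,c:d,::-1],None,fx=4,fy=4,interpolation=cv2.INTER_CUBIC))
s0=dict(np.load("scene0.npz"))
for q in(s0,s):
    m=red(q);m[:, :310]=0;m[:,350:]=0;m[:150]=0;m[200:]=0
    v,u=np.nonzero(m);print("rows/cols",v.min(),v.max(),u.min(),u.max(),[ (x,int(v[u==x].max())) for x in(324,328,332,336)])
# expected row shift per mm
def proj(s,p):
    M=R.from_rotvec(s["rotation"]).as_matrix();c=(np.array(p)-s["position"])@M;K=s["camera_matrix"];return (K@c)[:2]/c[2]
print(proj(s,[.52,.235,.109]),proj(s,[.52,.235,.119]))
E
python3 st.py
```

```text
rows/cols 166 191 317 341 [(324, 188), (328, 189), (332, 189), (336, 186)]
rows/cols 162 190 317 341 [(324, 186), (328, 187), (332, 186), (336, 185)]
[325.48509104 196.65231141] [325.59761058 193.47879007]
15.975 F [ 5.702 -0.508 -3.985] T [ 0.112 -1.238  0.222] p [0.512 0.26  0.126] w 0.1533354166769311 q [ 0.45   0.359  1.653 -0.001  1.132  0.315] eff [  1.048 -44.63  -20.757   0.793   1.859   0.175]
```

View pics/s7.png

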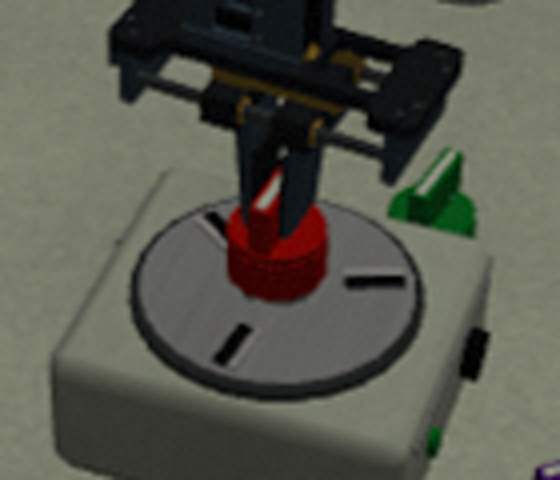

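The nut has risen about 7 mm, so it is free of the thread. Some side load remains (Fx 5.7 N, Tz 0.2 N m). I'll ease both before lifting further.

>>> move_arm --pt "0.05 0 0 0 0 1 0" --pt "0.1 0 0 0 0 2 0" --pt "0.1 0 0 0 0 2 0"

```text
time: 16.35
eef_pos: [0.5115, 0.2599, 0.1264]
ee_rot: [-2.023, -2.401, 0.004]
ft_force: [-0.4, -1.1, -2.2]
width: 0.151
```

```bash
python3 st.py
```

```text
16.35 F [-0.352 -1.083 -2.23 ] T [-0.063 -0.288 -0.023] p [0.512 0.26  0.126] w 0.15078861679737818 q [0.45  0.359 1.65  0.    1.135 0.279] eff [  0.417 -43.144 -22.323   0.333   0.254  -0.02 ]
```

Side load and torque are near zero, and Fz equals the nut's weight. I'll lift straight up.

>>> move_arm --pt "0 0 0.15 0 0 0 0" --pt "0 0 0.3 0 0 0 0" --pt "0 0 0.5 0 0 0 0" --pt "0 0 0.5 0 0 0 0"

```text
time: 16.85
eef_pos: [0.5129, 0.2605, 0.1321]
ee_rot: [2.024, 2.402, 0.001]
ft_force: [0.3, -0.5, -1.5]
width: 0.154
```

```bash
python3 st.py
```

```text
16.85 F [ 0.318 -0.478 -1.468] T [-0.007 -0.09   0.02 ] p [0.513 0.26  0.132] w 0.1535748380781562 q [0.45  0.355 1.641 0.    1.145 0.279] eff [ -0.011 -42.893 -22.66    0.063   0.015   0.001]
```

>>> move_arm --pt "0 0 0.5 0 0 0 0" --pt "0 0 1 0 0 0 0" --pt "0 0 2 0 0 0 0" --pt "0 0 3 0 0 0 0" --pt "0 0 5 0 0 0 0" --pt "0 0 7 0 0 0 0" --pt "0 0 7 0 0 0 0" --pt "0 0 7 0 0 0 0"

```text
time: 17.85
eef_pos: [0.5125, 0.2602, 0.2013]
ee_rot: [-2.024, -2.402, 0.001]
ft_force: [-0.0, -0.6, -2.0]
width: 0.151
```

```bash
python3 - <<'E'
from h import *
from workcell import r
for n,(a,b,c,d) in dict(scene=(80,240,240,420),top=(190,340,170,300)).items():
    s=r.snapshot(n);cv2.imwrite(f"pics/{n}8.png",cv2.resize(s["color"][a:b,c:d,::-1],None,fx=3.5,fy=3.5,interpolation=cv2.INTER_CUBIC))
    if n=="scene":
        m=red(s);m[:,:300]=0;m[:,360:]=0;m[:100]=0;m[200:]=0
        P=cloud(s,m);print(np.percentile(P[:,2],[1,5,50,95,99]),P.mean(0))
E
python3 st.py
```

```text
[0.19984988 0.21752922 0.22579111 0.25751803 0.25900865] [0.52082582 0.25231218 0.22783696]
17.95 F [-0.001 -0.722 -1.57 ] T [-0.017 -0.072  0.015] p [0.512 0.26  0.201] w 0.15469222522959605 q [ 0.45   0.309  1.531 -0.     1.303  0.279] eff [  0.001 -42.337 -24.441   0.08    0.016  -0.   ]
```

View pics/scene8.png

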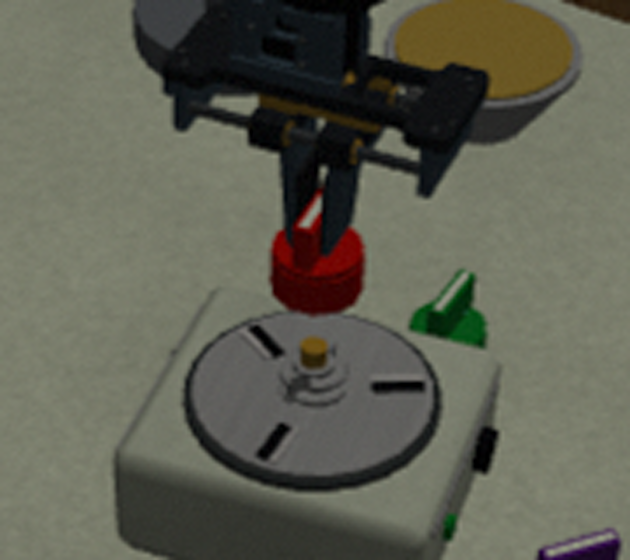

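The nut is off: the bare shaft is visible at about (313,350) in the crop and the nut hangs upright in the fingers. Its underside is about 8 mm below the reported TCP z. I'll carry it over to the pan centre.

>>> move_arm --pt "0.1 -1.5 0 0 0 0 0" --pt "0.3 -5 0 0 0 0 0" --pt "0.6 -9.5 0 0 0 0 0" --pt "0.9 -14 0 0 0 0 0" --pt "1.2 -19 0 0 0 0 0" --pt "1.5 -24 0 0 0 0 0" --pt "1.8 -29 0 0 0 0 0" --pt "2.1 -34 0 0 0 0 0" --pt "2.4 -39 0 0 0 0 0" --pt "2.7 -43.5 0 0 0 0 0" --pt "2.9 -46.5 0 0 0 0 0" --pt "3 -47.9 0 0 0 0 0" --pt "3 -47.9 -2 0 0 0 0" --pt "3 -47.9 -5 0 0 0 0" --pt "3 -47.9 -8 0 0 0 0" --pt "3 -47.9 -11 0 0 0 0" --pt "3 -47.9 -13 0 0 0 0" --pt "3 -47.9 -14 0 0 0 0" --pt "3 -47.9 -14 0 0 0 0"

```text
time: 20.32
eef_pos: [0.5426, -0.2183, 0.0615]
ee_rot: [-2.023, -2.402, 0.0]
ft_force: [-0.4, -0.2, -1.0]
width: 0.153
```

```bash
python3 - <<'E'
from h import *
from workcell import r
for n,(a,b,c,d) in dict(scene=(270,450,110,310),top=(190,340,350,520)).items():
    s=r.snapshot(n);cv2.imwrite(f"pics/{n}9.png",cv2.resize(s["color"][a:b,c:d,::-1],None,fx=3,fy=3,interpolation=cv2.INTER_CUBIC))
    m=red(s);k,l,st,cc=cv2.connectedComponentsWithStats(m.astype(np.uint8));i=1+np.argmax(st[1:,4]);P=cloud(s,l==i);print(n,st[i],np.percentile(P[:,2],[1,5,50,95,99]),P.mean(0))
E
python3 st.py
```

```text
scene [190 341  32  23 420] [0.06225019 0.07092301 0.08568899 0.11736937 0.11918824] [ 0.55696552 -0.22769593  0.08872147]
top [432 250   5   8  22] [0.08063442 0.08234676 0.08845096 0.11693486 0.11879996] [ 0.54864013 -0.19371651  0.09460968]
20.425 F [ 0.021  0.519 -2.207] T [ 0.048 -0.074 -0.016] p [ 0.544 -0.219  0.063] w 0.15523838987862057 q [-0.402  0.433  1.71   0.     0.997 -0.573] eff [  0.022 -44.416 -20.217   0.038   0.096  -0.001]
```

View pics/scene9.png

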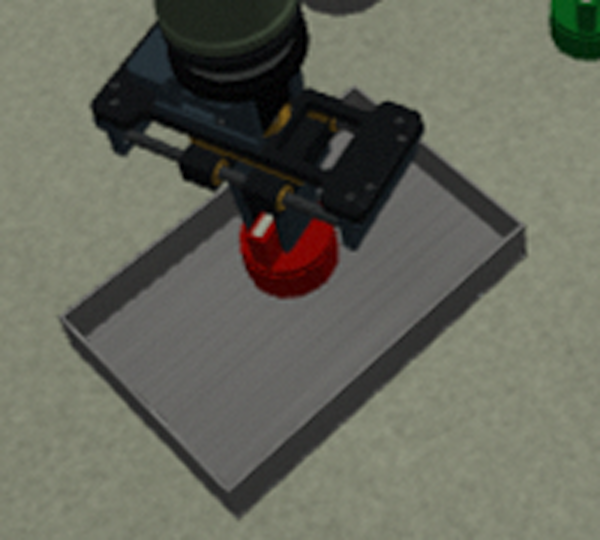

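The nut hangs upright, centred over the pan at about (290,255) in the crop. I'll lower it, creeping for the last 5 mm.

>>> move_arm --pt "0 0 -1.5 0 0 0 0" --pt "0 0 -3 0 0 0 0" --pt "0 0 -4 0 0 0 0" --pt "0 0 -4.5 0 0 0 0" --pt "0 0 -4.7 0 0 0 0" --pt "0 0 -4.8 0 0 0 0" --pt "0 0 -4.8 0 0 0 0"

```text
time: 21.3
eef_pos: [0.5431, -0.2187, 0.0141]
ee_rot: [2.024, 2.402, 0.0]
ft_force: [0.0, 0.7, -1.3]
width: 0.148
```

```bash
python3 st.py
```

```text
21.3 F [ 0.028  0.697 -1.325] T [ 0.047 -0.102 -0.043] p [ 0.543 -0.219  0.014] w 0.14782535378561837 q [-0.403  0.486  1.764  0.     0.891 -0.573] eff [ -0.003 -45.925 -18.83    0.034   0.064  -0.   ]
```

>>> move_arm --pt "0 0 -0.05 0 0 0 0" --pt "0 0 -0.1 0 0 0 0" --pt "0 0 -0.15 0 0 0 0" --pt "0 0 -0.15 0 0 0 0"

```text
time: 21.8
eef_pos: [0.5429, -0.2186, 0.0123]
ee_rot: [2.024, 2.402, 0.0]
ft_force: [-0.6, 0.4, -1.4]
width: 0.155
```

```bash
python3 st.py
```

```text
21.8 F [-0.554  0.409 -1.364] T [-0.032 -0.123 -0.001] p [ 0.543 -0.219  0.012] w 0.15484268123415343 q [-0.403  0.488  1.765  0.     0.888 -0.573] eff [  0.001 -46.13  -18.811   0.035   0.068  -0.   ]
```

>>> move_arm --pt "0 0 -0.05 0 0 0 0" --pt "0 0 -0.1 0 0 0 0" --pt "0 0 -0.1 0 0 0 0"

```text
time: 22.18
eef_pos: [0.5429, -0.2186, 0.0113]
ee_rot: [-2.024, -2.402, -0.0]
ft_force: [-0.2, -0.3, -0.5]
width: 0.153
```

```bash
python3 st.py
```

```text
22.175 F [-0.195 -0.257 -0.533] T [-0.03  -0.122 -0.003] p [ 0.543 -0.219  0.011] w 0.15321310294792745 q [-0.402  0.489  1.766  0.     0.886 -0.573] eff [ -0.001 -46.139 -18.768   0.034   0.069  -0.   ]
```

>>> move_arm --pt "0 0 -0.05 0 0 0 0" --pt "0 0 -0.1 0 0 0 0" --pt "0 0 -0.1 0 0 0 0"

```text
time: 22.55
eef_pos: [0.5429, -0.2186, 0.0103]
ee_rot: [-2.024, -2.403, -0.0]
ft_force: [-0.3, -1.0, -0.4]
width: 0.151
```

```bash
python3 st.py
```

```text
22.55 F [-0.3   -0.95  -0.352] T [ 0.025 -0.052  0.004] p [ 0.543 -0.219  0.01 ] w 0.15121832771817795 q [-0.402  0.49   1.767  0.     0.884 -0.573] eff [  0.001 -46.16  -18.73    0.034   0.069  -0.   ]
```

>>> move_arm --pt "0 0 -0.05 0 0 0 0" --pt "0 0 -0.1 0 0 0 0" --pt "0 0 -0.1 0 0 0 0"

```text
time: 22.92
eef_pos: [0.543, -0.2186, 0.0097]
ee_rot: [2.024, 2.402, 0.0]
ft_force: [-1.5, 0.9, 2.3]
width: 0.152
```

```bash
python3 st.py
```

```text
22.925 F [-1.463  0.883  2.256] T [ 0.048  0.063 -0.062] p [ 0.543 -0.219  0.01 ] w 0.151984088848892 q [-0.402  0.491  1.768  0.     0.882 -0.573] eff [ -0.159 -44.199 -18.23    0.01   -0.247  -0.017]
```

>>> move_arm --pt "0 0 -0.05 0 0 0 0" --pt "0 0 -0.05 0 0 0 0"

```text
time: 23.18
eef_pos: [0.543, -0.2186, 0.0096]
ee_rot: [2.024, 2.402, 0.0]
ft_force: [-0.9, 1.8, 5.6]
width: 0.154
```

```bash
python3 st.py
```

```text
23.175 F [-0.888  1.769  5.627] T [ 0.091  0.257 -0.003] p [ 0.543 -0.219  0.01 ] w 0.15381834809920233 q [-0.402  0.491  1.768  0.     0.882 -0.573] eff [ -0.312 -42.195 -17.782  -0.007  -0.6    -0.026]
```

Contact with the floor (Fz +5.6 N). I'll ease up 0.7 mm, release, and withdraw straight up.

>>> move_arm --pt "0 0 0.05 0 0 0 0" --pt "0 0 0.07 0 0 0 0.2" --pt "0 0 0.07 0 0 0 0.35" --pt "0 0 0.07 0 0 0 0.45" --pt "0 0 0.07 0 0 0 0.45" --pt "0 0 0.07 0 0 0 0.45" --pt "0 0 1 0 0 0 0.45" --pt "0 0 3 0 0 0 0.45" --pt "0 0 6 0 0 0 0.45" --pt "0 0 10 0 0 0 0.45" --pt "0 0 15 0 0 0 0.45" --pt "-6 0 20 0 0 0 0.45" --pt "-12 0 22 0 0 0 0.45" --pt "-14 0 22 0 0 0 0.45" --pt "-14 0 22 0 0 0 0.45" --pt "-14 0 22 0 0 0 0.45"

```text
time: 25.18
eef_pos: [0.4034, -0.2187, 0.2292]
ee_rot: [2.024, 2.401, 0.001]
ft_force: [0.4, -0.1, 0.2]
width: 0.45
```

```bash
python3 - <<'E'
from h import *
from workcell import r
for n in("scene","top"):
    s=r.snapshot(n);cv2.imwrite(f"pics/{n}10.png",s["color"][:,:,::-1])
    m=red(s);k,l,st,cc=cv2.connectedComponentsWithStats(m.astype(np.uint8));i=1+np.argmax(st[1:,4]);P=cloud(s,l==i);print(n,st[i],np.percentile(P[:,2],[1,5,50,95,99]),P.mean(0))
    h=P[P[:,2]>.058];print("bar top",np.percentile(h[:,2],90))
E
python3 st.py
```

```text
scene [194 341  31  36 636] [0.00280572 0.02400837 0.03496078 0.06578681 0.06767973] [ 0.55109517 -0.22026665  0.04046217]
bar top 0.0670609077419749
top [436 259  18  13 123] [0.02873026 0.0304178  0.03533863 0.06358283 0.06798064] [ 0.52872006 -0.22682987  0.03788373]
bar top 0.06818873963025918
25.275 F [ 0.879 -0.875 -0.37 ] T [-0.031 -0.092 -0.004] p [ 0.404 -0.219  0.229] w 0.44963802723910895 q [-0.522  0.106  1.726  0.     1.309 -0.693] eff [ -0.144 -30.378 -23.646   0.029   0.096   0.001]
```

View pics/scene10.png

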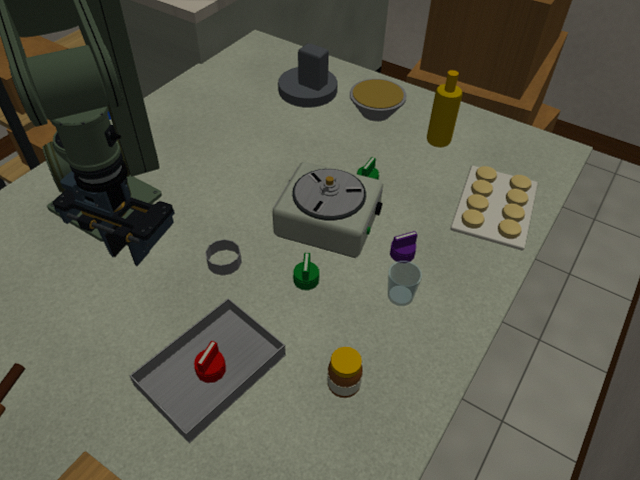

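View pics/top10.png

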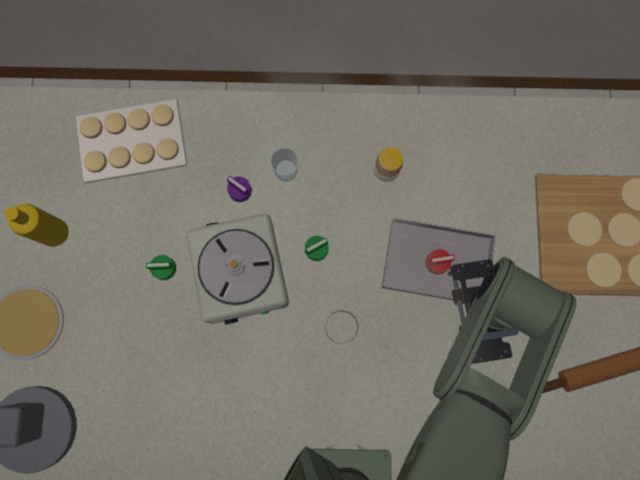

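The nut stands upright in the middle of the pan: scene (210,365), top (438,261). Its bar top is at 0.067 m, which matches the pan floor plus 64 mm. Ring, cup and jar are where they were, and the arm is clear.

```bash
python3 -c "
from workcell import r
print(r.close_job())"
```

```text
the job is handed in; nothing more can be done
None
```

The red nut is off the cutter and standing bar up near the middle of the steel pan. I handed the job in at about 25 s of the 72 s allowed; it reports no verdict.

- **Unscrewing:** I turned it clockwise about 95° until it met the stop. Wrist torque there read 0.27–0.29 N m, near the top of the 0.15–0.3 range, so I backed off before lifting.
- **Lifting:** At the first lift the nut dragged, with 7.5 N pulling down on the wrist and a side load of nearly 6 N. I eased the position and angle, which brought the side load and torque to about zero, and then lifted it straight off.
- **Placing:** I lowered it until I felt contact at about 5.6 N, let go and withdrew.

**Last checks:**
- The bar top is at about 0.067 m, which matches the nut standing on the pan floor.
- In the pictures, the ring cutter, jar and cup have not moved.
- The arm is clear of everything.

**What disagreed:**
- The fingertips are really about 31 mm higher than the reported tool position. Because of this my first grasp closed just above the bar, without touching it; I measured the offset and corrected for it.
- I couldn't measure the force between nut and cutter directly. I kept it low with a light grip of 8–18 N and by watching the wrist readings.

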